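Find the rocking canister lid and hold it home

TASK

One of the four canister lids is not seated: it rocks when you press on one of its short ends, while the others stay firm. Press gently with the fingertips on the lids' ends until you have made the loose one rock, then push that lid down in the middle until it sits flat and fully home, and finish while still holding it down, because its gasket lifts it again if you let go. Only press: do not grip or lift anything, and leave the canisters and the things around them where they stand.

Things in the scene. Friction and masses are not known exactly. Their poses are not given: they have to be found in the camera images.
- lid_a: wooden lid, a rectangular cap 134 x 94 x 18 mm on a white ceramic canister (128 x 88 mm) standing loose on the worktop, 0.55 to 1.1 kg with lid. Origin: centre of the flat top face; x along the long side, y along the short side, z up. The top face is 86 mm above the worktop when home. lid_a to lid_d look alike and are shuffled: see all four entries
- lid_b: second of four like lid_a, same size and axes. Three of the four are tight and do not give. Which one is loose has to be found under the finger; it rests level on a springy gasket only 5 mm higher than home, hard to see
- lid_c: third of four like lid_a, same size and axes. Whichever lid is loose: pressed from above 40 to 50 mm from its centre along x, that end gives 3 to 5 mm under about 2 to 3 N and stops, and the other end rises (tilt about 0.09 rad). It does not rock about its x. Let go, it springs back level
- lid_d: fourth of four like lid_a, same size and axes. Whichever lid is loose: pressed within 15 mm of its centre it goes down 5 mm flat onto the rim; it needs about 5 N to stay there (8 to 15 N is a good holding push) and rises again when let go
- salt_shaker: bystander: glass salt shaker, 44 mm across, 90 mm tall, standing in the row between the canisters; origin: centre of its underside
- mug: bystander: white mug, 92 mm across, 95 mm tall, handle at the side, behind the row; origin: centre of its underside
- spice_jar: bystander: spice jar with dark cap, 45 mm across, 105 mm tall, behind the row; origin: centre of its underside
- tumbler: bystander: clear glass tumbler, 77 mm across, 89 mm tall, behind the row; origin: centre of its underside
- dip_bowl: bystander: small dark bowl, 83 mm across, 40 mm tall, behind the row; origin: centre of its underside
Not all that is in view belongs to the job. Leave any blue look-alike of the part that bears lid_d alone.

How it is judged:
By the outcome, as a careful person would: the job done as asked, in the order asked, and still so for the second after the job is handed in, while the arm keeps its last pose, push and grip.
It also fails if it takes over 58 s, if anything falls off the work surface, if the arm or the gripper's body presses on something with over 40 N, if the wrist force passes 120 N, or if a joint passes its speed limit or range.

ROBOT

A 6-joint arm with a two-finger parallel gripper is mounted at the origin on a cart in front of the work surface, level with it; the furniture and walls round the work are solid. World frame = base frame: x ahead of the robot, y to its left, z up, the work surface at z = 0. Lengths are in m, angles in rad, forces in N, time in s.
With the tool pointing down it reaches from about 0.3 to 1 m from the base axis. Payload 5.1 kg.
Tool frame: the origin (TCP) lies at the very end of the fingers, on their centre line; the grasp point (between the pads) lies 19 mm behind it (bot.hold_point_z is the z of the grasp point in the tool frame, in m); z points along the fingers, y is the direction in which the jaws open and shut (so a half turn about z gives the same grasp; the last joint's range is limited). The gripper opens to 95 mm and grips with 3 to 60 N. Pads are 20 mm wide; open, the fingers measure 119 mm over their backs; the gripper's body (75 mm by 180 mm) begins 59 mm behind the grasp point.
Start: joints at [-1.268, 0.124, 1.65, -0, 1.367, -0.083], TCP at [0.245, -0.602, 0.215] pointing down, gripper open.
Joint ranges: [-2.61, 2.61], [-1.02, 2.33], [0.03, 2.71], [-1.35, 4.49], [0.32, 2.68], [-2.91, 2.91]. Speed limits (rad/s): [2.57, 2.57, 3.14, 3.14, 3.14, 3.14].

INTERFACE

Orientations are given as [roll, pitch, yaw] about the fixed x, y, z axes, in that order (R = Rz(yaw) Ry(pitch) Rx(roll)).
In Python, from rig import bot gives the robot as it stands.
- The arm moves only by the shell command python3 -m crank 'ROWS' [FORCE]. ROWS is JSON, a list of rows, each a list of 3 entries, a list of its own where there are three numbers: the shift along the tool's x, y, z in mm, then the turn, a rotation vector about the tool's x, y, z in degrees, then the finger opening in mm, from 0 to 95.1. In form: [[[x, y, z], [rx, ry, rz], gripper], ...]. A call has exactly 5 rows; each row shifts and turns the pose as measured when the row begins, along the tool's axes as they then stand; what a row does not reach is not made up. A row lasts 1/12 s, in which the tool goes at most 41.7 mm and 7.16 degrees, less where a joint would pass 70% of its speed; a pose out of reach is approached as far as the arm can. A call with a gripper value outside its range is refused whole. The fingers move at their own pace and stop on an object; FORCE is the grip in N (left out, the last holds). Time passes only in rows, so rows that do not move let the fingers close, or fill a call up. It gives the time, the measured TCP pose, the force and the opening at its end, in the units of the state.
- bot.read_state(): the state, without advancing time (a new reading comes with each control period).
- bot.capture(name): name is "scene" or "top" or "wrist"; returns a dict with "img" (384x512x3 uint8, red, green, blue), "K" (3x3 intrinsics, pixels), "D" ([k1, k2, p1, p2, k3] as OpenCV has them; the pictures are not rectified), "world_to_cam" (4x4, takes a point from world to camera coordinates); the wrist camera has in their place "mount" (4x4, takes a point from camera to tool coordinates, whose origin is the TCP and whose axes are the flange's). Camera axes: x right, y down, z forward; pixel columns grow to the right and rows downward; lengths in m; the calibration is good to about 2 mm. A picture is of the moment at which its call begins: read the wrist's pose just before it. There is no depth.
- bot.close_job(): hands the job in, once; it reports no verdict.
The state is a dict: "time": time; "qpos": joint angles; "dq": joint speeds; "tau": joint torques, N m; "ee_pos": TCP position; "tcp_rot": TCP orientation; "force": force on the tool from outside, world axes, zero at the start; "wrist_torque": the same for the moment, N m; "width": opening from 0.0 (shut) to 1.0 (fully open).
Only numpy, scipy, OpenCV 4.12 (cv2) and the standard library are available. Lean on these libraries where they do the work, as an engineer would, in place of code of your own. Each camera call takes 0.05 s, during which the arm holds its last target. There are 200 camera calls.

## Working session

There is one attempt and no reset: what is moved stays moved. The work goes in short steps, Python scripts to look and compute and a shell command to move; the robot and the scene stay as the last step left them, time stands still between calls to the robot, and variables do not carry over. Pictures are saved under pics/ and viewed, about 8 in all and at most 12, crops included, and the job is handed in when it is done.

```bash
mkdir -p pics; python3 - <<'E'
from rig import bot
import cv2,pickle
s=bot.read_state();print({k:s[k] for k in('time','ee_pos','tcp_rot','force','width')})
for n in('scene','top'):
    c=bot.capture(n);cv2.imwrite(f'pics/{n}0.png',c['img'][:,:,::-1]);pickle.dump(c,open(n+'.pkl','wb'))
    print(n,c['K'].tolist() if hasattr(c['K'],'tolist') else c['K'],c['D'],c['world_to_cam'])
E
```

```text
{'time': 0.0, 'ee_pos': array([ 0.24436681, -0.60162303,  0.21340289]), 'tcp_rot': array([-3.13953191e+00, -1.58445284e-04,  3.85779390e-01]), 'force': array([-0.33976483, -0.69704157, -0.1490231 ]), 'width': 1.0024275993327307}
scene [[385.92869077471113, 0.0, 257.8017760099652], [0.0, 385.92869077471113, 195.8731603709212], [0.0, 0.0, 1.0]] [0.03981272 0.         0.         0.         0.        ] [[-0.55401575 -0.83248746 -0.00558303  0.24773073]
 [-0.33421966  0.22855344 -0.91436346  0.26310038]
 [ 0.76247214 -0.5047058  -0.40485588  0.88144835]
 [ 0.          0.          0.          1.        ]]
top [[396.96583214689406, 0.0, 256.51233479430584], [0.0, 396.96583214689406, 188.2079756395772], [0.0, 0.0, 1.0]] [-0.1307117  0.         0.         0.         0.       ] [[ 0.0091918  -0.9998956   0.01114927 -0.0482559 ]
 [-0.99352883 -0.01039443 -0.11310359  0.49982592]
 [ 0.11320768 -0.0100375  -0.99352064  1.21652245]
 [ 0.          0.          0.          1.        ]]
```

View pics/top0.png

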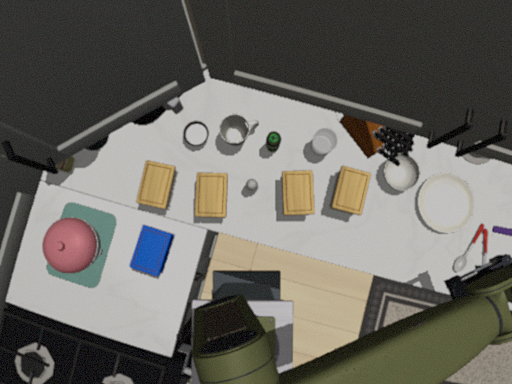

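View pics/scene0.png

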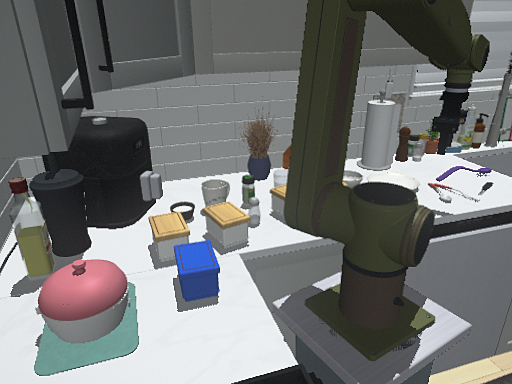

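The top view shows four wooden lids at about (157,185), (211,195), (298,193) and (351,191). The blue look-alike at (152,250) stays untouched, and the salt shaker is at (252,186). Next I measure the lids.

```bash
cat > h.py <<'E'
import numpy as np,cv2
def toplane(c,px,z):
    px=np.array(px,float).reshape(-1,1,2)
    n=cv2.undistortPoints(px,np.array(c['K']),np.array(c['D'])).reshape(-1,2)
    T=np.array(c['world_to_cam']);R,t=T[:3,:3],T[:3,3];o=-R.T@t
    d=np.c_[n,np.ones(len(n))]@R
    return o+d*((z-o[2])/d[:,2])[:,None]
E
python3 - <<'E'
import pickle,cv2,numpy as np
from h import toplane
c=pickle.load(open('top.pkl','rb'));im=c['img']
hsv=cv2.cvtColor(im,cv2.COLOR_RGB2HSV)
m=cv2.inRange(hsv,(12,100,110),(28,255,255));m[:150]=0;m[225:]=0
m=cv2.morphologyEx(m,cv2.MORPH_CLOSE,np.ones((3,3)))
for k in cv2.findContours(m,cv2.RETR_EXTERNAL,cv2.CHAIN_APPROX_NONE)[0]:
    if cv2.contourArea(k)<300:continue
    w=toplane(c,k,.086)[:,:2]
    (cx,cy),(a,b),ang=cv2.minAreaRect((w*1000).astype(np.float32))
    if a<b:a,b,ang=b,a,ang+90
    ang=(ang+90)%180-90
    print('px',k.reshape(-1,2).mean(0).round(),'c',round(cx),round(cy),'size',round(a),round(b),'long axis yaw',round(ang,1),'reach',round(np.hypot(cx,cy)))
for n,p in dict(salt=(252,186),tum=(324,142),spice=(273,141),mug=(235,130),dip=(196,133)).items():
    print(n,toplane(c,[p],.08)[0].round(3))
big=cv2.resize(im[120:280,110:400],None,fx=2.7,fy=2.7,interpolation=cv2.INTER_CUBIC)
cv2.imwrite('pics/crop.png',big[:,:,::-1])
E
```

```text
px [211. 195.] c 473 94 size 130 92 long axis yaw -1.2 reach 482
px [298. 192.] c 482 -166 size 130 91 long axis yaw 2.0 reach 510
px [351. 190.] c 491 -327 size 131 92 long axis yaw -14.7 reach 590
px [156. 184.] c 502 261 size 131 91 long axis yaw -11.0 reach 566
salt [ 0.501 -0.029  0.08 ]
tum [ 0.639 -0.249  0.08 ]
spice [ 0.64  -0.092  0.08 ]
mug [0.673 0.025 0.08 ]
dip [0.663 0.144 0.08 ]
```

View pics/crop.png

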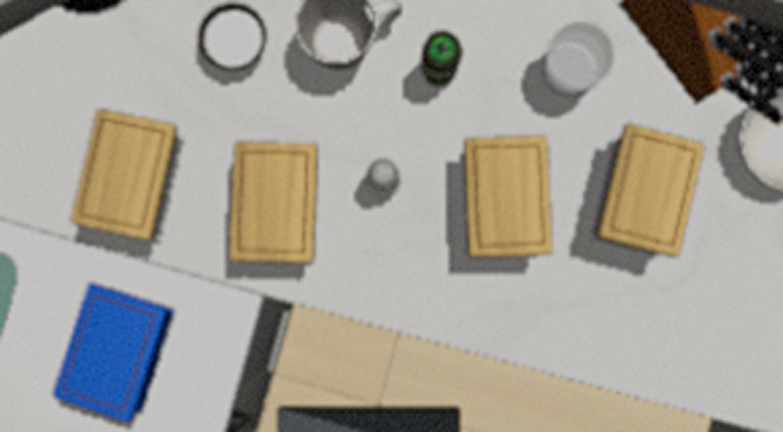

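Lids at top plane (mm), sizes 130x91, which fits 134x94:
- P(491,-327)
- Q(482,-166)
- R(473,94)
- S(502,261)

The blue box is excluded. First I close the fingers, turn to yaw 0 and go above the near end of P.

```bash
python3 -m crank '[[[0,0,10],[0,0,5.5],0],[[0,0,10],[0,0,5.5],0],[[0,0,10],[0,0,5.5],0],[[0,0,10],[0,0,5.5],0],[[0,0,10],[0,0,0],0]]' 10
python3 -m crank '[[[20,-28,2],[0,0,0],0],[[20,-28,2],[0,0,0],0],[[20,-28,2],[0,0,0],0],[[20,-28,2],[0,0,0],0],[[20,-28,2],[0,0,0],0]]'
python3 -m crank '[[[20,-28,0],[0,0,0],0],[[20,-28,0],[0,0,0],0],[[20,-28,0],[0,0,0],0],[[20,-28,0],[0,0,0],0],[[10,-14,0],[0,0,0],0]]'
```

```text
time: 0.52
ee_pos: [0.2445, -0.6019, 0.1623]
tcp_rot: [-3.141, 0.0, -0.016]
force: [-0.5, -0.2, -1.3]
width: 0.708
time: 0.93
ee_pos: [0.3438, -0.4606, 0.1445]
tcp_rot: [-3.135, 0.005, -0.014]
force: [0.6, 0.3, 0.7]
width: 0.36
time: 1.35
ee_pos: [0.4379, -0.3251, 0.1411]
tcp_rot: [-3.13, 0.008, 0.001]
force: [0.3, -0.9, 0.8]
width: 0.024
```

```bash
python3 -m crank '[[[9,-9,12],[0,0,0],0],[[0,0,12],[0,0,0],0],[[0,0,12],[0,0,0],0],[[0,0,5],[0,0,0],0],[[0,0,0],[0,0,0],0]]'
for i in 1 2; do python3 - <<'E'
from rig import bot
s=bot.read_state();print(s['ee_pos'],s['force'],s['wrist_torque'])
E
python3 -m crank '[[[0,0,2],[0,0,0],0],[[0,0,0],[0,0,0],0],[[0,0,0],[0,0,0],0],[[0,0,2],[0,0,0],0],[[0,0,0],[0,0,0],0]]'; done
```

```text
time: 1.77
ee_pos: [0.4475, -0.3115, 0.0958]
tcp_rot: [-3.128, 0.009, 0.017]
force: [0.5, -0.2, 0.3]
width: 0.006
[ 0.44754637 -0.31146752  0.09584269] [ 0.48751077 -0.1601595   0.31760557] [-0.05457203  0.02207603  0.06660791]
time: 2.18
ee_pos: [0.4455, -0.3145, 0.0912]
tcp_rot: [-3.128, 0.01, 0.013]
force: [0.3, -0.3, -0.1]
width: 0.005
[ 0.44551348 -0.31448231  0.09124153] [ 0.2602672  -0.26879591 -0.0805247 ] [0.01708683 0.00142071 0.03747875]
time: 2.6
ee_pos: [0.446, -0.3154, 0.0889]
tcp_rot: [-3.13, 0.008, 0.012]
force: [-1.1, 0.2, 1.7]
width: 0.007
```

```bash
for i in 1 2 3 4; do python3 -m crank '[[[0,0,1],[0,0,0],0],[[0,0,0],[0,0,0],0],[[0,0,0.5],[0,0,0],0],[[0,0,0],[0,0,0],0],[[0,0,0],[0,0,0],0]]' | egrep 'ee_pos|force'; done
```

```text
ee_pos: [0.446, -0.3154, 0.0879]
force: [-1.7, 0.5, 1.7]
ee_pos: [0.446, -0.3155, 0.0873]
force: [-1.2, 0.8, 3.5]
ee_pos: [0.4461, -0.3155, 0.0872]
force: [-2.4, 2.1, 4.0]
ee_pos: [0.4461, -0.3155, 0.087]
force: [-2.0, 2.6, 5.0]
```

Ambiguous so far: about 5 N at z=0.087. I'll compare with the neighbours.

```bash
python3 -m crank '[[[0,0,-15],[0,0,0],0],[[0,0,-10],[0,0,0],0],[[-2,-30,0],[0,0,0],0],[[-2,-36,0],[0,0,0],0],[[-2,-36,0],[0,0,0],0]]' | egrep 'ee_pos|force'
python3 -m crank '[[[-2,-36,0],[0,0,0],0],[[0,-9,0],[0,0,0],0],[[0,0,8],[0,0,0],0],[[0,0,8],[0,0,0],0],[[0,0,0],[0,0,0],0]]'
```

```text
ee_pos: [0.4407, -0.2171, 0.1129]
force: [0.6, 0.3, 0.4]
time: 5.1
ee_pos: [0.4386, -0.1663, 0.0951]
tcp_rot: [-3.134, 0.0, 0.01]
force: [-0.2, 0.7, -0.4]
width: 0.006
```

```bash
for i in 1 2 3 4 5 6 7; do python3 -m crank '[[[0,0,1],[0,0,0],0],[[0,0,0],[0,0,0],0],[[0,0,0.5],[0,0,0],0],[[0,0,0],[0,0,0],0],[[0,0,0],[0,0,0],0]]' | egrep 'ee_pos|force'; done
```

```text
ee_pos: [0.4384, -0.1703, 0.0917]
force: [-0.1, -0.4, -0.1]
ee_pos: [0.4389, -0.1712, 0.0907]
force: [-0.0, -0.6, 0.3]
ee_pos: [0.439, -0.171, 0.0892]
force: [-0.3, 1.0, 1.1]
ee_pos: [0.439, -0.1709, 0.0875]
force: [0.4, -0.5, 0.0]
ee_pos: [0.4393, -0.1711, 0.0865]
force: [-0.1, 0.1, 0.3]
ee_pos: [0.4397, -0.1713, 0.0863]
force: [-0.9, 0.3, 1.2]
ee_pos: [0.4401, -0.1715, 0.0863]
force: [-1.2, 0.7, 2.9]
```

Q is firm: first contact at 0.0863, no give. Next R and S.

```bash
python3 -m crank '[[[0,0,-15],[0,0,0],0],[[0,0,-12],[0,0,0],0],[[-2,-36,0],[0,0,0],0],[[-2,-36,0],[0,0,0],0],[[-2,-36,0],[0,0,0],0]]' | egrep 'ee_pos|force'
python3 -m crank '[[[-2,-36,0],[0,0,0],0],[[-2,-36,0],[0,0,0],0],[[-2,-36,0],[0,0,0],0],[[0,-34,0],[0,0,0],0],[[0,-10,8],[0,0,0],0]]'|egrep 'ee_pos|force'
python3 -m crank '[[[0,0,0],[0,0,0],0],[[0,0,8],[0,0,0],0],[[0,0,0],[0,0,0],0],[[0,0,0],[0,0,0],0],[[0,0,0],[0,0,0],0]]'
```

```text
ee_pos: [0.4343, -0.0659, 0.1149]
force: [1.0, -0.3, -0.3]
ee_pos: [0.4295, 0.0955, 0.1105]
force: [0.8, -1.3, -0.5]
time: 9.27
ee_pos: [0.4283, 0.096, 0.1006]
tcp_rot: [-3.136, -0.007, -0.005]
force: [0.5, 0.4, 0.2]
width: 0.006
```

```bash
python3 -m crank '[[[0,0,4],[0,0,0],0],[[0,0,4],[0,0,0],0],[[0,0,0],[0,0,0],0],[[0,0,0],[0,0,0],0],[[0,0,0],[0,0,0],0]]'|egrep 'ee_pos|force'; for i in 1 2 3 4 5 ; do python3 -m crank '[[[0,0,1],[0,0,0],0],[[0,0,0],[0,0,0],0],[[0,0,0.5],[0,0,0],0],[[0,0,0],[0,0,0],0],[[0,0,0],[0,0,0],0]]' | egrep 'ee_pos|force'; done
```

```text
ee_pos: [0.4291, 0.0931, 0.092]
force: [0.2, 0.3, 0.1]
ee_pos: [0.4294, 0.0931, 0.0908]
force: [0.4, -0.9, 0.1]
ee_pos: [0.4295, 0.0933, 0.0893]
force: [-1.2, -0.3, -0.6]
ee_pos: [0.4295, 0.0933, 0.0876]
force: [0.7, 0.4, 0.1]
ee_pos: [0.4299, 0.0933, 0.0865]
force: [-0.3, 0.3, -0.7]
ee_pos: [0.4304, 0.0934, 0.0864]
force: [-0.3, 0.4, 2.1]
```

R is firm too. Now S.

```bash
python3 -m crank '[[[0,0,-15],[0,0,0],0],[[0,0,-12],[0,0,0],0],[[6,-36,0],[0,0,0],0],[[6,-36,0],[0,0,0],0],[[6,-36,0],[0,0,0],0]]' | egrep 'ee_pos|force'
python3 -m crank '[[[6,-36,0],[0,0,0],0],[[4,-33,0],[0,0,0],0],[[0,0,8],[0,0,0],0],[[0,0,8],[0,0,0],0],[[0,0,0],[0,0,0],0]]'|egrep 'ee_pos|force'
python3 -m crank '[[[0,0,2],[0,0,0],0],[[0,0,0],[0,0,0],0],[[0,0,0],[0,0,0],0],[[0,0,0],[0,0,0],0],[[0,0,0],[0,0,0],0]]'
```

```text
ee_pos: [0.4493, 0.1986, 0.1131]
force: [0.3, -0.1, -0.6]
ee_pos: [0.4618, 0.2767, 0.0958]
force: [-0.2, 0.2, -0.2]
time: 13.02
ee_pos: [0.4607, 0.2724, 0.092]
tcp_rot: [-3.138, -0.008, -0.021]
force: [-0.3, -0.4, -0.6]
width: 0.003
```

```bash
for i in 1 2 3 4 5; do python3 -m crank '[[[0,0,1],[0,0,0],0],[[0,0,0],[0,0,0],0],[[0,0,0.5],[0,0,0],0],[[0,0,0],[0,0,0],0],[[0,0,0],[0,0,0],0]]' | egrep 'ee_pos|force'; done
```

```text
ee_pos: [0.4615, 0.2716, 0.0915]
force: [-0.3, 0.6, -0.4]
ee_pos: [0.4615, 0.2718, 0.0899]
force: [-0.3, -0.2, 0.6]
ee_pos: [0.4615, 0.2719, 0.0882]
force: [-0.0, -0.4, 1.0]
ee_pos: [0.4615, 0.2719, 0.0865]
force: [-0.9, -0.3, -0.1]
ee_pos: [0.4621, 0.2721, 0.0864]
force: [-0.3, 0.0, 1.2]
```

S is firm as well. P is the only one that gave (1.7 N from about 0.089, stop at 0.087), so I go back to rock it again with finer samples.

```bash
python3 -m crank '[[[0,0,-20],[0,0,0],0],[[0,0,-20],[0,0,0],0],[[-2,36,0],[0,0,0],0],[[-2,38,0],[0,0,0],0],[[-2,38,0],[0,0,0],0]]' | egrep 'ee_pos|force'
python3 -m crank '[[[-2,38,0],[0,0,0],0],[[-2,38,0],[0,0,0],0],[[-2,38,0],[0,0,0],0],[[-2,38,0],[0,0,0],0],[[-2,38,0],[0,0,0],0]]'|egrep 'ee_pos|force'
python3 -m crank '[[[0,38,0],[0,0,0],0],[[0,38,0],[0,0,0],0],[[0,38,0],[0,0,0],0],[[0,38,0],[0,0,0],0],[[0,38,0],[0,0,0],0]]'
```

```text
ee_pos: [0.4531, 0.1619, 0.1267]
force: [-0.1, 0.1, -0.1]
ee_pos: [0.4391, -0.0351, 0.1258]
force: [0.6, 0.7, -0.3]
time: 16.35
ee_pos: [0.4349, -0.2346, 0.1249]
tcp_rot: [-3.137, -0.018, -0.008]
force: [0.8, -0.9, 0.1]
width: 0.006
```

```bash
python3 -m crank '[[[5,33,0],[0,0,0],0],[[5,33,0],[0,0,0],0],[[1,9,10],[0,0,0],0],[[0,0,10],[0,0,0],0],[[0,0,8],[0,0,0],0]]' | egrep 'ee_pos|force'
python3 -m crank '[[[0,0,0],[0,0,0],0],[[0,0,0],[0,0,0],0],[[0,0,0],[0,0,0],0],[[0,0,0],[0,0,0],0],[[0,0,0],[0,0,0],0]]'
```

```text
ee_pos: [0.4453, -0.3228, 0.0975]
force: [0.1, -0.5, 0.1]
time: 17.18
ee_pos: [0.4437, -0.3168, 0.0937]
tcp_rot: [-3.137, -0.017, -0.014]
force: [-0.6, -0.8, -0.4]
width: 0.005
```

```bash
python3 -m crank '[[[2,0,1],[0,0,0],0],[[0,0,0],[0,0,0],0],[[0,0,0],[0,0,0],0],[[0,0,0],[0,0,0],0],[[0,0,0],[0,0,0],0]]'|egrep 'ee_pos|force'; for i in 1 2 3 4 5 6 7; do python3 -m crank '[[[0,0,0.7],[0,0,0],0],[[0,0,0],[0,0,0],0],[[0,0,0.3],[0,0,0],0],[[0,0,0],[0,0,0],0],[[0,0,0],[0,0,0],0]]' | egrep 'ee_pos|force'; done
python3 - <<'E'
from rig import bot
import cv2
for n in('scene','top'):
    c=bot.capture(n);cv2.imwrite(f'pics/{n}1.png',c['img'][:,:,::-1])
E
```

```text
ee_pos: [0.4472, -0.3159, 0.0946]
force: [-0.5, -0.3, -1.2]
ee_pos: [0.4472, -0.3163, 0.0936]
force: [-0.6, -1.3, 1.0]
ee_pos: [0.447, -0.3163, 0.0923]
force: [0.4, -0.0, 0.5]
ee_pos: [0.4471, -0.3163, 0.0913]
force: [0.1, 0.4, -0.4]
ee_pos: [0.4472, -0.3164, 0.0904]
force: [-0.7, 0.5, 0.4]
ee_pos: [0.4471, -0.3164, 0.0897]
force: [-1.0, -0.3, 1.2]
ee_pos: [0.447, -0.3164, 0.0889]
force: [-0.4, 0.6, 0.9]
ee_pos: [0.4469, -0.3164, 0.088]
force: [-1.2, 0.5, 1.0]
```

```bash
for i in 1 2 3 4 5 6; do python3 -m crank '[[[0,0,0.8],[0,0,0],0],[[0,0,0],[0,0,0],0],[[0,0,0.7],[0,0,0],0],[[0,0,0],[0,0,0],0],[[0,0,0],[0,0,0],0]]' | egrep 'ee_pos|force'; done
python3 - <<'E'
from rig import bot
print(bot.read_state()['time'])
E
```

```text
ee_pos: [0.4469, -0.3164, 0.087]
force: [-2.0, -0.1, 2.5]
ee_pos: [0.447, -0.3164, 0.0869]
force: [-2.2, 1.5, 4.5]
ee_pos: [0.447, -0.3165, 0.0868]
force: [-2.5, 2.0, 5.5]
ee_pos: [0.4471, -0.3165, 0.0868]
force: [-2.4, 1.8, 4.3]
ee_pos: [0.447, -0.3165, 0.0867]
force: [-2.8, 1.2, 4.4]
ee_pos: [0.4471, -0.3165, 0.0868]
force: [-2.3, 1.8, 4.6]
23.1167
```

P rocked clearly: contact at about 0.091, gave about 4 mm, stopped at 0.087. Now to its centre.

```bash
python3 -m crank '[[[0,0,-12],[0,0,0],0],[[0,0,-8],[0,0,0],0],[[22,5,0],[0,0,0],0],[[22,5,0],[0,0,0],0],[[0,0,0],[0,0,0],0]]' | egrep 'ee_pos|force'
python3 -m crank '[[[0,0,8],[0,0,0],0],[[0,0,0],[0,0,0],0],[[0,0,0],[0,0,0],0],[[0,0,0],[0,0,0],0],[[0,0,0],[0,0,0],0]]'
```

```text
ee_pos: [0.4925, -0.3279, 0.1092]
force: [-0.8, 0.2, 0.0]
time: 23.95
ee_pos: [0.4913, -0.3273, 0.1]
tcp_rot: [-3.139, -0.019, -0.012]
force: [-0.0, -0.4, -0.5]
width: 0.006
```

```bash
python3 -m crank '[[[0,0,4],[0,-1.1,0],0],[[0,0,0],[0,0,0],0],[[0,0,3],[0,0,0],0],[[0,0,0],[0,0,0],0],[[0,0,0],[0,0,0],0]]'; for i in 1 2 3 4 5; do python3 -m crank '[[[0,0,1],[0,0,0],0],[[0,0,0],[0,0,0],0],[[0,0,1],[0,0,0],0],[[0,0,0],[0,0,0],0],[[0,0,0],[0,0,0],0]]' | egrep 'ee_pos|force'; done
```

```text
time: 24.37
ee_pos: [0.4902, -0.327, 0.0921]
tcp_rot: [-3.139, 0.002, -0.013]
force: [0.1, 0.5, -1.0]
width: 0.008
ee_pos: [0.4903, -0.3271, 0.091]
force: [-1.2, 0.7, 2.7]
ee_pos: [0.4904, -0.3272, 0.0897]
force: [-0.3, 1.3, 2.1]
ee_pos: [0.4905, -0.3272, 0.0882]
force: [-1.7, 1.2, 3.2]
ee_pos: [0.4905, -0.3272, 0.0867]
force: [-2.2, 1.5, 4.3]
ee_pos: [0.4905, -0.3272, 0.0867]
force: [-1.4, 1.9, 4.3]
```

```bash
python3 -m crank '[[[0,0,1.5],[0,0,0],0],[[0,0,1.5],[0,0,0],0],[[0,0,1.5],[0,0,0],0],[[0,0,1.5],[0,0,0],0],[[0,0,1.5],[0,0,0],0]]' | egrep 'ee_pos|force'
python3 -m crank '[[[0,0,2],[0,0,0],0],[[0,0,2],[0,0,0],0],[[0,0,2],[0,0,0],0],[[0,0,2],[0,0,0],0],[[0,0,2],[0,0,0],0]]' | egrep 'ee_pos|force'
```

```text
ee_pos: [0.4905, -0.3273, 0.086]
force: [-4.3, 3.1, 11.2]
ee_pos: [0.4906, -0.3273, 0.086]
force: [-6.2, 4.1, 14.6]
```

Home at 0.086, held with about 11–15 N, but with some sideways load. I'll ease that off with small offsets.

```bash
python3 -m crank '[[[-0.3,-0.2,1.6],[0,0,0],0],[[-0.3,-0.2,1.6],[0,0,0],0],[[-0.3,-0.2,1.6],[0,0,0],0],[[-0.3,-0.2,1.6],[0,0,0],0],[[-0.3,-0.2,1.6],[0,0,0],0]]' | egrep 'ee_pos|force'
python3 - <<'E'
from rig import bot
import cv2,numpy as np
ims=[]
for n in('scene','top'):
    c=bot.capture(n);cv2.imwrite(f'pics/{n}2.png',c['img'][:,:,::-1])
ims=np.hstack([cv2.imread('pics/top2.png')[100:300,110:430],cv2.imread('pics/scene2.png')[100:300,120:440]])
cv2.imwrite('pics/fin.png',ims)
for i in range(6):
    bot.capture('wrist');s=bot.read_state();print(s['time'],s['ee_pos'].round(4),s['force'].round(1))
E
```

```text
ee_pos: [0.4905, -0.3273, 0.086]
force: [-4.7, 1.8, 10.6]
27.85 [ 0.4905 -0.3273  0.086 ] [-4.9  3.2 11. ]
27.9 [ 0.4905 -0.3273  0.086 ] [-4.2  2.5  9.8]
27.95 [ 0.4905 -0.3273  0.086 ] [-4.3  2.9 11. ]
28.0 [ 0.4905 -0.3273  0.086 ] [-4.7  2.8 10.9]
28.05 [ 0.4905 -0.3273  0.086 ] [-3.7  4.  10.7]
28.1 [ 0.4905 -0.3273  0.086 ] [-4.8  3.7 11.5]
```

View pics/fin.png

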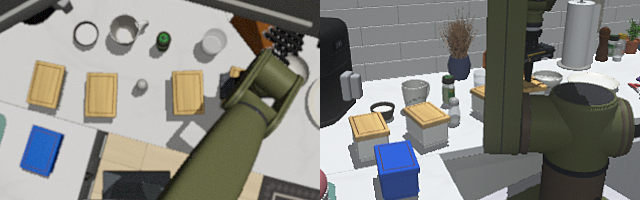

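The final picture shows the other lids at crop (47,85), (101,95), (187,92), the blue box and the bystanders where they were. The arm is over lid P. The push is steady at about 11 N with z=0.086, so I hand in.

```bash
python3 -c "
from rig import bot
print(bot.close_job())"
```

```text
the job is handed in; nothing more can be done
None
```

The loose lid was the one furthest to the robot's right, centred near (0.491, -0.327). I rocked it at its near end, pushed it home in the middle and handed the job in at about 28 s, still holding it down.

- **Finding it:** I pressed the near end of all four lids with closed fingertips. Three stopped firm at z about 0.086. The fourth met the finger at about 0.091, gave about 4 mm under 2–3 N and stopped at 0.087. The first press on it was unclear, so I rocked it a second time after checking the others.
- **Final hold:** Six readings in a row showed z = 0.086, the same as the firm lids, with a steady push of 10–11.5 N.
- **Sideways load:** About 5–6 N of sideways force stayed on the fingertip and my small correction barely reduced it. The tip did not drift.
- **Other objects:** In the last picture, the canisters, blue box and other items that I could see stood where they were. I judged this by eye only. The arm hides the loose lid itself in both views, so its being flat is inferred from height and force.

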